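# Feed a leg ring and hold the spring spreader open at the mark

## Robot

A 7-joint arm with a two-finger parallel gripper is mounted at the origin on a cart in front of the work surface, level with it; the furniture and walls round the work are solid. World frame = base frame: x ahead of the robot, y to its left, z up, the work surface at z = 0. Lengths are in mm, angles in degrees, forces in N, time in s.
With the tool pointing down it reaches from about 425 to 1025 mm from the base axis. Payload 9.4 kg.
Tool frame: the origin (TCP) lies at the very end of the fingers, on their centre line; the grasp point (between the pads) lies 19 mm behind it; y points along the fingers, z is the direction in which the jaws open and shut, and the axes are right-handed (so a half turn about y gives the same grasp; the last joint's range is limited). The gripper opens to 93 mm and grips with 3 to 60 N. Pads are 15 mm wide; open, the fingers measure 128 mm over their backs; the gripper's body (75 mm by 188 mm) begins 65 mm behind the grasp point.
Start: joints at [68.486, 34.337, -0.143, 91.639, 0.103, 54.024, -4.572], TCP at [213.411, -692.878, 218.618] pointing down, gripper open.
Joint ranges: [-147.43, 147.43], [-19.82, 112.94], [-74.19, 73.91], [6.32, 146.72], [-59.91, 239.91], [6.04, 106.73], [-150.56, 150.56]. Speed limits (degrees/s): [127.2, 127.2, 172.46, 172.46, 180, 180, 180].

## Interface

Orientations are given as [roll, pitch, yaw] about the fixed x, y, z axes, in that order (R = Rz(yaw) Ry(pitch) Rx(roll)).
In Python, from cell import * gives the robot as it stands. The module is installed in compiled form; this text tells all that it offers.
- The arm moves only by the tool arm_command, never from a script. Its argument "targets" is a list of rows, each an object with "grip": the finger opening in mm, from 0 to 93; "linear": the shift along the tool's x, y, z in mm, a list of three; "delta_rot": the turn, a rotation vector about the tool's x, y, z in rad, a list of three. A call has 1 to 12 rows; each row is the pose to reach, as a shift and turn from the pose measured when the call began, along the tool's axes at that moment; what a row does not reach only later rows make up. A row lasts 1/8 s, in which the tool goes at most 62.5 mm and 10.7 degrees, less where a joint would pass 70% of its speed; a pose out of reach is approached as far as the arm can. A call with a gripper value outside its range is refused whole. The fingers move at their own pace and stop on an object; the grip force is fixed at half the most. Time passes only in rows, so rows that repeat a pose let the fingers close. It gives the time, the measured TCP pose, the force and the opening at its end, in the units of the state.
- sense(): the state, without advancing time (a new reading comes with each control period).
- get_image(name): name is "scene" or "side" or "wrist"; returns the picture (420x560x3 uint8, red, green, blue); there is no depth.
- get_calibration(name): a dict with "fx", "fy", "cx", "cy" (pixels), "k1" (the pictures are not rectified: a ray, as slopes to the right and down, at radius r is drawn at 1 + k1 r^2 times it, then the intrinsics apply), "rvec" (rotation vector, rad) and "tvec" (3), from world to camera coordinates, as OpenCV has them. Camera axes: x right, y down, z forward; pixel columns grow to the right and rows downward; lengths in mm; the calibration is good to about 2 mm. A picture is of the moment at which its call begins: read the wrist's pose just before it. get_calibration takes no time and is no camera call; for the wrist camera it gives the pose at the moment of the call.
- finish_job(): hands the job in, once; it reports no verdict.
The state is a dict: "time_s": time; "qpos": joint angles; "joint_vel": joint speeds; "joint_torque": joint torques, N m; "tool_pos": TCP position; "ee_rot": TCP orientation; "ft_force": force on the tool from outside, world axes, zero at the start; "ft_torque": the same for the moment, N m; "finger_gap": opening from 0.0 (shut) to 1.0 (fully open).
Only numpy, scipy, OpenCV 4.12 (cv2) and the standard library are available. Lean on these libraries where they do the work, as an engineer would, in place of code of your own. Each camera call takes 0.05 s, during which the arm holds its last target.

## Task

On the bench leg-ring spreader, with the pull slide still fully home, first press the hinged treadle down to its stop to feed a ring, and let it come back up. Then take the upright pull handle and draw the spring-return slide out until its pointer stands level with the marker block on the scale strip, and keep it there against the spring: the program finishes while the gripper is still holding the handle at the mark. Leave the things standing round the spreader where they are.

Things in the scene. Friction and masses are not known exactly. Their poses are not given: they have to be found in the camera images.
- spreader: leg-ring spreader fixed on the bench: aluminium plate 160x220x12 mm. Origin: centre of its underside, 2 mm above the bench; x to the machine's back, y to its left, z up; place and yaw vary. In its frame (mm): pull slide lane y=30; scale strip y=92, top z=30; treadle lane y=-55; behind the handle, at x 54 to 78, a low ring head with prongs up to z=48; ring pin at x=66, y=-18 up to z=70
- pull_handle: upright black paddle on the slide, free on all sides: 16 mm thick along the pull (x), 40 wide (y), 44 tall. Origin: centre of its underside, 34 mm above the spreader's origin; axes as the spreader's. Home: x=-5, y=30 mm in the spreader's frame. Slide and guides below it are lower than 34 mm; a flat steel pointer 8 mm wide sticks out of its foot to +y, top level with the paddle's underside +1 mm
- pull_slide (a joint): travel of the spring slide in m: 0 = fully home, grows as the handle is pulled along the spreader's -x (towards the robot's side), end of travel 0.060. The spring pulls it home with about 5 N at 0 and 10 N at 0.055; it flies back if let go
- pointer_tip (a point): tip of the pointer, on the middle line of the handle's thickness (x = 0 in the handle's frame) and 48 mm from the handle's origin along +y; moves with the handle
- size_mark: marker block on the scale strip: black, 12 mm along the pull (x), 20 wide, 20 tall, a thin bright line round its middle, a small steel screw on top. Origin: centre of its underside; axes as the spreader's. Its place along the strip varies: the pull from home to it is 16 to 51 mm. The pointer tip is level with it when both have the same x in the spreader's frame (the tip passes 4 mm beside it)
- treadle (a joint): angle of the treadle in rad: 0 = up (front end raised), 0.30 = level, on its stop. The spring brings it back up when let go
- treadle_pad (a point): point to press: centre of the ribbed pad on the treadle, 90 mm in front of its hinge. Treadle: steel plate 110 mm long (x), 60 wide (y), hinged at its back end (x=45, y=-55, z=30 mm in the spreader's frame), raised front towards the robot. Pad centre there: about x=-40, z=61 when up, x=-45, z=34 on the stop. Pressing it takes about 2.5 N at first, 9 N at the stop
- forceps: bystander: blunt metal forceps 131 x 15 x 10 mm lying flat on the mat to the right (-y) of the spreader; origin: centre of the underside; leave in place
- food_cup: bystander: small plastic cup, 42 mm across and 38 mm tall, to the right of the spreader; origin: centre of the underside; leave in place
- glass_jar: bystander: open glass jar, 62 mm across and 60 mm tall, to the left (+y) of the spreader; origin: centre of the underside; leave in place
- feed_syringe: bystander: feeding syringe 103 x 26 x 16 mm lying to the left of the spreader; origin: centre of the underside; leave in place

How it is judged (in metres and radians):
On the way, in this order (a step that is already met when the one before it is completed fails the run):
1. the treadle is pressed down to its stop while the slide is home (value of joint treadle above 0.265 rad and value of joint pull_slide below 0.005 m), for 0.1 s.
2. the treadle has come back up while the slide is still home (value of joint treadle below 0.06 rad and value of joint pull_slide below 0.008 m), for 0.1 s.
3. the gripper holds the slide with its pointer level with the marker block (x of pointer_tip in the frame of size_mark between -0.006 and 0.006 m and contact force between the fingers and pull_handle above 3 N and value of joint treadle below 0.06 rad), for 0.3 s.
At the end, for the whole second after the job is handed in: the slide stands still with its pointer tip within 6 mm (along the pull) of the middle of the marker block, that is within the block's own length; the fingers bear on the handle with more than 3 N; the treadle is up (within 0.06 rad) (all of step 3 and velocity of joint pull_slide between -0.01 and 0.01 m/s); the arm keeps its last pose, push and grip.
It fails at once if a bystander is pushed more than 25 mm from its place (distance of any of forceps, food_cup, glass_jar, feed_syringe from where it was at the start of the episode above 0.025 m).
It also fails if it takes over 38 s, if anything falls off the work surface, if the arm or the gripper's body presses on something with over 40 N, if the wrist force passes 120 N, or if a joint passes its speed limit or range.

## Working session

There is one attempt and no reset: what is moved stays moved. The work goes in short steps, Python scripts to look and compute and a tool call to move; the robot and the scene stay as the last step left them, time stands still between calls to the robot, and variables do not carry over. Pictures are saved under pics/ and viewed, and the job is handed in when it is done.

Besides the shell and the picture viewer there is one more tool, called after "Call:" as name([rows], argument=value, ...), one row to a line, values as JSON. arm_command: Moves the arm, as the interface text tells. Its arguments: {"type":"object","properties":{"targets":{"type":"array"}},"required":["targets"]}

```bash
mkdir -p pics; cat > h.py <<'E'
from cell import *
import numpy as np, cv2
from scipy.spatial.transform import Rotation as Ro
def cal(n):
    c=get_calibration(n); R=cv2.Rodrigues(np.array(c['rvec'],float))[0]; return c,R,np.array(c['tvec'],float).ravel()
def ray(cl,u,v):
    c,R,t=cl
    x=(u-c['cx'])/c['fx'];y=(v-c['cy'])/c['fy']
    rd=np.hypot(x,y); r=rd
    for _ in range(30): r=rd/(1+c['k1']*r*r)
    s=r/rd if rd>0 else 1
    d=R.T@np.array([x*s,y*s,1]); return -R.T@t,d
def plane(cl,u,v,z):
    o,d=ray(cl,u,v); return o+d*(z-o[2])/d[2]
def proj(cl,P):
    c,R,t=cl; p=R@np.array(P,float)+t; x,y=p[:2]/p[2]; k=1+c['k1']*(x*x+y*y)
    return np.array([c['fx']*x*k+c['cx'],c['fy']*y*k+c['cy']])
def save(n,f,im=None):
    if im is None: im=get_image(n)
    cv2.imwrite('pics/'+f,cv2.cvtColor(im,cv2.COLOR_RGB2BGR)); return im
E
python3 - <<'E'
from h import *
s=sense(); print(s)
for n in ['scene','side','wrist']:
    c=get_calibration(n); im=save(n,n+'0.png'); np.save('pics/'+n+'0.npy',im); print(n,c)
    _,R,t=cal(n); print(-R.T@t)
E
```

```text
{'time_s': 0.0, 'qpos': array([68.48460799, 34.38421508, -0.14540243, 91.67885453,  0.10421001,
       54.02380412, -4.57082017]), 'joint_vel': array([-0.0162713 ,  0.05869437,  0.09533561,  0.04542402,  0.08159906,
        0.02742981,  0.10196019]), 'joint_torque': array([-2.29165244e-04, -7.65086031e+01,  1.49739739e+00, -2.52354813e+01,
       -5.22967894e-02,  1.68263231e-02,  1.92159987e-04]), 'tool_pos': array([ 213.26838664, -692.43145044,  217.77679858]), 'ee_rot': array([-9.00862996e+01, -9.03190871e-03, -1.62874081e+02]), 'ft_force': array([ 0.3908393 ,  0.13207534, -0.38888976]), 'ft_torque': array([-0.02736921,  0.02934636,  0.00905274]), 'finger_gap': 0.9993359211434455}
scene {'fx': 435.35634211496324, 'fy': 435.35634211496324, 'cx': 290.82022368951385, 'cy': 212.2010714936376, 'k1': 0.012581010903121307, 'rvec': array([ 1.81026132, -1.03138222,  0.61948737]), 'tvec': array([-442.0237344 ,  255.475332  ,  590.60910364])}
[-122.48513341 -602.8120287   480.71487441]
side {'fx': 515.8150298973898, 'fy': 515.8150298973898, 'cx': 281.7782672985098, 'cy': 219.34791432644457, 'k1': -0.09887983251776604, 'rvec': array([ 1.8937974 , -0.88420951,  0.53811498]), 'tvec': array([-498.97470441,  234.96262287,  882.18285468])}
[-197.70976517 -817.72012901  612.10654158]
wrist {'fx': 332.20096364152386, 'fy': 332.20096364152386, 'cx': 275.9073977493288, 'cy': 204.41648888848846, 'k1': -0.014937992478917753, 'rvec': array([-2.34501157,  1.73091131,  0.23690214]), 'tvec': array([-723.9539117 ,  -30.87043875,  391.05771432])}
[ 284.94901628 -670.08159981  384.6041067 ]
```

View pics/scene0.png

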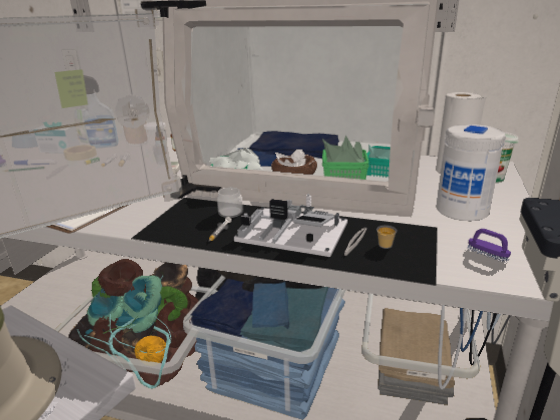

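View pics/side0.png

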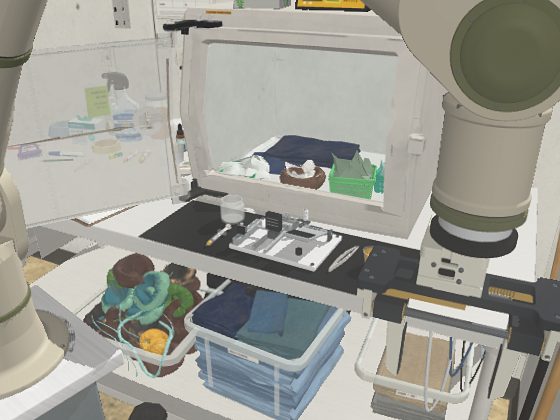

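View pics/wrist0.png

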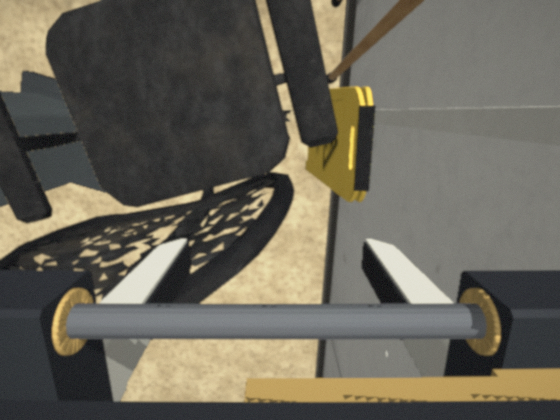

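The scene and side views show the spreader on a black mat at about (290,225) and (285,240), with the black handle, the jar and syringe to its left, and the forceps and cup to its right. A hood frame stands behind it. The wrist camera sees only the floor. I'll zoom in.

```bash
python3 - <<'E'
from h import *
a=np.load('pics/scene0.npy')[180:265,200:360]; save(0,'sc_z.png',cv2.resize(a,None,fx=5,fy=5,interpolation=cv2.INTER_CUBIC))
a=np.load('pics/side0.npy')[185:285,200:360]; save(0,'si_z.png',cv2.resize(a,None,fx=5,fy=5,interpolation=cv2.INTER_CUBIC))
cs=cal('scene');ci=cal('side')
for uv in [(237,235),(330,252),(348,222)]: print(plane(cs,*uv,14))
for uv in [(231,249),(308,271),(341,234)]: print(plane(ci,*uv,14))
E
```

```text
[531.22995777 -55.03466127  14.        ]
[ 568.01866136 -266.02919208   14.        ]
[ 707.66787928 -242.27710561   14.        ]
[504.86307399 -76.61887301  14.        ]
[ 544.5307271  -267.26706977   14.        ]
[ 724.77851937 -229.27442375   14.        ]
```

View pics/sc_z.png

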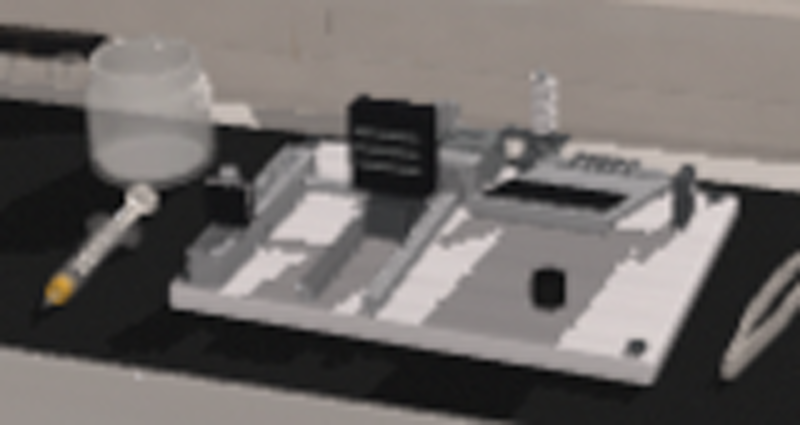

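View pics/si_z.png

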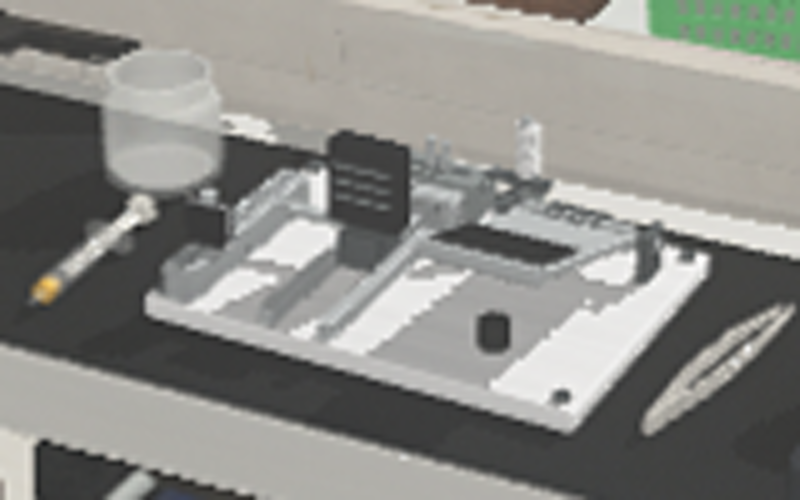

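```bash
python3 - <<'E'
from h import *
cs=cal('scene');ci=cal('side');cw=cal('wrist')
S=[(234.4,237),(331,253),(347.6,221)];I=[(229.6,243.6),(315,268),(341.6,236.6)]
for a,b in zip(S,I):
    o1,d1=ray(cs,*a);o2,d2=ray(ci,*b)
    A=np.c_[d1,-d2];k=np.linalg.lstsq(A,o2-o1,rcond=None)[0]
    print(plane(cs,*a,14).round(),plane(ci,*b,14).round(),'tri',(o1+d1*k[0]).round(),(o2+d2*k[1]).round())
s=sense();T=Ro.from_euler('xyz',s['ee_rot'],degrees=True).as_matrix()
print(T.round(3)); c,R,t=cw
print('cam in tool',T.T@(-R.T@t-s['tool_pos']),'optical axis in tool',T.T@R[2],'cam x in tool',T.T@R[0])
# hood frame bottom front edge approx at mat level
for uv in [(185,200),(300,212),(410,214)]: print(plane(cs,*uv,0).round())
E
```

```text
[521. -56.  14.] [520. -57.  14.] tri [521. -56.  14.] [521. -56.  14.]
[ 566. -270.   14.] [ 564. -272.   14.] tri [ 567. -269.   13.] [ 567. -269.   11.]
[ 712. -239.   14.] [ 715. -238.   14.] tri [ 715. -238.   12.] [ 716. -237.   14.]
[[-0.956 -0.     0.294]
 [-0.294  0.001 -0.956]
 [ 0.    -1.    -0.001]]
cam in tool [ -75.06963438 -166.64965527   -0.56658126] optical axis in tool [2.67575319e-01 9.63536751e-01 6.14375692e-04] cam x in tool [-1.43074976e-04 -5.97893379e-04  9.99999811e-01]
[637. 203.   0.]
[ 724. -104.    0.]
[ 846. -346.    0.]
```

```bash
python3 - <<'E'
from h import *
cs=cal('scene')
for uv in [(465,218),(440,205),(488,262),(386,247),(355,250),(230,215),(212,240),(395,240)]: print(uv,plane(cs,*uv,0).round())
E
```

```text
(465, 218) [ 888. -466.    0.]
(440, 205) [ 933. -396.    0.]
(488, 262) [ 710. -547.    0.]
(386, 247) [ 666. -351.    0.]
(355, 250) [ 622. -298.    0.]
(230, 215) [624.  40.   0.]
(212, 240) [505.  -4.   0.]
(395, 240) [ 704. -357.    0.]
```

Call:
arm_command([
  {"grip": 60, "linear": [-20, 0, -14], "delta_rot": [0, -0.06, 0]},
  {"grip": 60, "linear": [-60, 0, -42], "delta_rot": [0, -0.18, 0]},
  {"grip": 60, "linear": [-100, 0, -70], "delta_rot": [0, -0.3, 0]},
  {"grip": 60, "linear": [-140, 0, -98], "delta_rot": [0, -0.42, 0]},
  {"grip": 60, "linear": [-180, 0, -126], "delta_rot": [0, -0.54, 0]},
  {"grip": 60, "linear": [-220, 0, -154], "delta_rot": [0, -0.66, 0]},
  {"grip": 60, "linear": [-240, 0, -168], "delta_rot": [0, -0.72, 0]},
  {"grip": 60, "linear": [-250, 0, -175], "delta_rot": [0, -0.74, 0]},
])

```text
time_s: 1.15
tool_pos: [401.5, -450.5, 218.2]
ee_rot: [-90.1, 0.0, -120.3]
ft_force: [0.3, -0.4, -0.4]
finger_gap: 0.649
```

Call:
arm_command([
  {"grip": 40, "linear": [-25, 1, 3], "delta_rot": [0, -0.06, 0]},
  {"grip": 40, "linear": [-70, 4, 9], "delta_rot": [0, -0.18, 0]},
  {"grip": 40, "linear": [-120, 7, 16], "delta_rot": [0, -0.3, 0]},
  {"grip": 40, "linear": [-170, 10, 23], "delta_rot": [0, -0.42, 0]},
  {"grip": 40, "linear": [-220, 13, 30], "delta_rot": [0, -0.54, 0]},
  {"grip": 40, "linear": [-265, 16, 36], "delta_rot": [0, -0.66, 0]},
  {"grip": 40, "linear": [-290, 18, 39], "delta_rot": [0, -0.71, 0]},
  {"grip": 40, "linear": [-302, 18, 41], "delta_rot": [0, -0.737, 0]},
  {"grip": 40, "linear": [-302, 18, 41], "delta_rot": [0, -0.737, 0]},
])

```text
time_s: 2.28
tool_pos: [589.1, -211.1, 200.3]
ee_rot: [-90.0, 0.0, -78.2]
ft_force: [-0.3, -0.4, 0.9]
finger_gap: 0.431
```

```bash
python3 - <<'E'
from h import *
s=sense(); print(s['tool_pos'],s['ee_rot'],s['qpos'])
c=get_calibration('wrist'); im=save('wrist','w1.png'); np.savez('pics/w1.npz',im=im,rvec=c['rvec'],tvec=c['tvec'])
save('side','s1.png')
E
```

```text
[ 589.12291874 -211.0746312   200.29260701] [-9.00411822e+01  4.96613715e-02 -7.81605455e+01] [ 31.12259016  30.45876155 -24.63014679 105.09712175  16.46561364
  48.02818585  10.20492001]
```

View pics/w1.png

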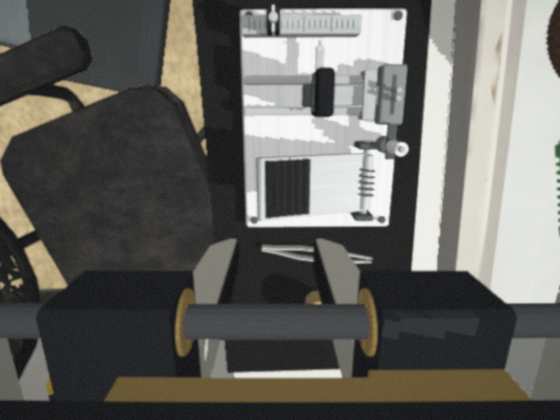

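View pics/s1.png

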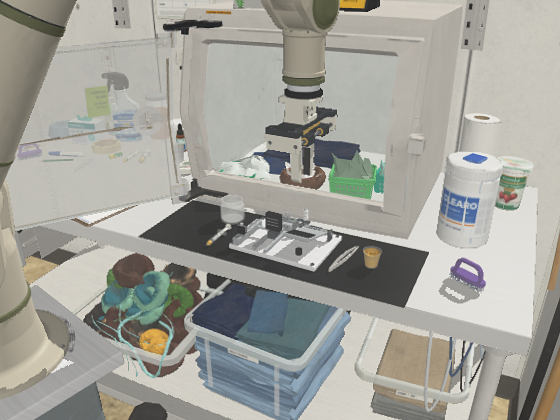

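```bash
python3 - <<'E'
from h import *
im=np.load('pics/w1.npz')['im']
save(0,'w1z.png',cv2.resize(im[0:130,230:410],None,fx=4.4,fy=4.4,interpolation=cv2.INTER_CUBIC))
save(0,'w1y.png',cv2.resize(im[125:270,230:410],None,fx=4,fy=4,interpolation=cv2.INTER_CUBIC))
E
```

```text
(no output)
```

View pics/w1z.png

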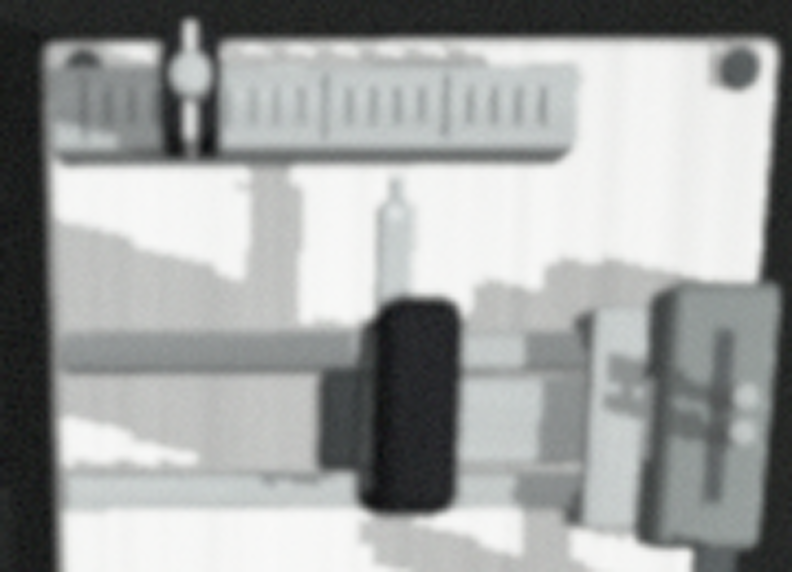

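View pics/w1y.png

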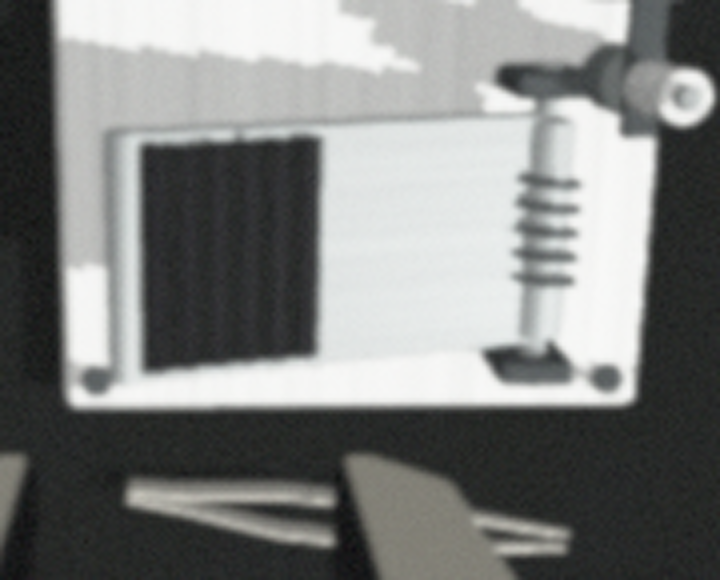

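```bash
cat >> h.py <<'E'
def sp(P,o,yaw):
    a=np.radians(yaw);d=np.array(P,float)[:2]-o
    return np.array([np.cos(a)*d[0]+np.sin(a)*d[1],-np.sin(a)*d[0]+np.cos(a)*d[1]])
def wcal(f):
    c,_,_=cal('wrist'); z=np.load(f); return c,cv2.Rodrigues(z['rvec'])[0],z['tvec'].ravel()
E
python3 - <<'E'
from h import *
w=wcal('pics/w1.npz')
C=[plane(w,*uv,14)[:2] for uv in [(240.2,9.5),(406.8,9.5),(388.7,226.2),(247,226.2)]]
for c in C: print(c.round(1))
FL,BL,BR,FR=C
print('edges',[np.linalg.norm(a-b).round(1) for a,b in [(FL,BL),(BL,BR),(BR,FR),(FR,FL)]])
o=sum(C)/4
e=(BL-FL)+(BR-FR); y1=np.degrees(np.arctan2(e[1],e[0])); e=(FL-FR)+(BL-BR); y2=np.degrees(np.arctan2(-e[0],e[1])); print(o,y1,y2)
yaw=(y1*160+y2*220)/380
def z1(x,y): return x/4.4+230,y/4.4
def z2(x,y): return x/4+230,y/4+125
print('yaw',yaw)
for n,uv,z in [('mark top ctr(screw)',z1(190,75),54),('mark near low edge',z1(190,157),34),('mark L',z1(165,150),40),('mark R',z1(215,150),40),('tip',z1(395,180),37),('pointer mid',z1(395,240),37),('handle top',z1(420,405),80),('pad fl',z2(143,145),58),('pad bl',z2(320,135),50),('pad br',z2(316,355),50),('pad fr',z2(145,370),58),('pin top',z2(688,97),72)]:
    P=plane(w,*uv,z); print(n,P.round(1),sp(P,o,yaw).round(1))
E
```

```text
[521.8 -52.1]
[677.3 -19.1]
[ 724.1 -232.6]
[ 568.1 -265.2]
edges [np.float64(159.0), np.float64(218.6), np.float64(159.5), np.float64(218.1)]
[ 622.82194859 -142.23710289] 11.904735851794872 12.314678999479797
yaw 12.142071358349304
mark top ctr(screw) [556.2 -61.7  54. ] [-48.2  92.7]
mark near low edge [558.2 -72.   34. ] [-48.4  82.3]
mark L [553.2 -72.9  40. ] [-53.5  82.4]
mark R [563.2 -70.8  40. ] [-43.3  82.4]
tip [600.7 -68.1  37. ] [-6.  77.2]
pointer mid [603.4 -79.3  37. ] [-5.7 65.6]
handle top [ 611.  -113.6   80. ] [-5.5 30.4]
pad fl [ 574.3 -182.8   58. ] [-56.  -29.4]
pad bl [ 615.1 -172.9   50. ] [-14.  -28.4]
pad br [ 626.9 -226.6   50. ] [-13.7 -83.3]
pad fr [ 585.6 -236.6   58. ] [-56.2 -84.5]
pin top [ 689.9 -145.6   72. ] [ 64.9 -17.4]
```

The wrist view fits well. The plate edges measure 159 and 218 mm, the yaw is about 12.1°, the handle is at x=-5.5 (home) and the mark is at x≈-48.3, so the pull is about 42.7 mm. Next I press the treadle with closed fingers.

Call:
arm_command([
  {"grip": 0, "linear": [-5, 20, 7], "delta_rot": [0, 0, 0]},
  {"grip": 0, "linear": [-5, 60, 7], "delta_rot": [0, 0, 0]},
  {"grip": 0, "linear": [-5, 95, 7], "delta_rot": [0, 0, 0]},
  {"grip": 0, "linear": [-5, 112, 7], "delta_rot": [0, 0, 0]},
  {"grip": 0, "linear": [-5, 120, 7], "delta_rot": [0, 0, 0]},
  {"grip": 0, "linear": [-5, 120, 7], "delta_rot": [0, 0, 0]},
])

```text
time_s: 3.12
tool_pos: [594.3, -205.9, 80.4]
ee_rot: [-90.1, 0.0, -78.3]
ft_force: [-0.3, -0.4, 0.9]
finger_gap: 0.005
```

```bash
python3 - <<'E'
from h import *
s=sense(); print(s['tool_pos'],s['ee_rot'],s['ft_force'],s['finger_gap'],sp(s['tool_pos'],np.array([622.8,-142.2]),12.14))
im=save('side','s2.png')
save(0,'s2z.png',cv2.resize(im[150:290,180:380],None,fx=4,fy=4,interpolation=cv2.INTER_CUBIC))
E
```

```text
[ 594.30244838 -205.93618419   80.41832791] [-9.00567464e+01  1.91758755e-02 -7.82835145e+01] [-0.28321726 -0.40330177  0.93490291] 0.005242210343595029 [-41.26404287 -56.31776265]
```

View pics/s2z.png

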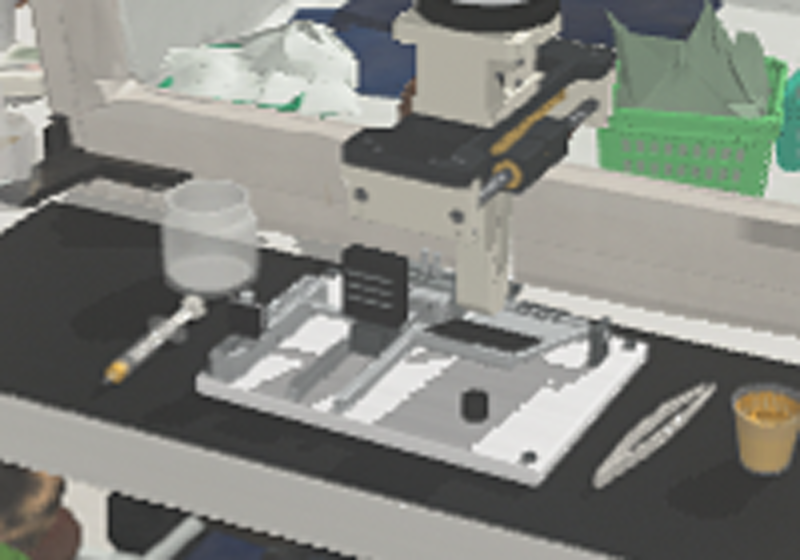

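The closed fingers are above the back part of the pad, at about (490,310) in the zoom. The gripper is clear of the handle and the hood.

Call:
arm_command([
  {"grip": 0, "linear": [0, 8, 0], "delta_rot": [0, 0, 0]},
  {"grip": 0, "linear": [0, 18, 0], "delta_rot": [0, 0, 0]},
  {"grip": 0, "linear": [0, 28, 0], "delta_rot": [0, 0, 0]},
  {"grip": 0, "linear": [0, 37, 0], "delta_rot": [0, 0, 0]},
  {"grip": 0, "linear": [0, 41, 0], "delta_rot": [0, 0, 0]},
  {"grip": 0, "linear": [0, 41, 0], "delta_rot": [0, 0, 0]},
])

```text
time_s: 3.92
tool_pos: [593.1, -206.5, 39.2]
ee_rot: [-90.2, 0.0, -78.3]
ft_force: [-4.8, -1.2, 6.8]
finger_gap: 0.006
```

Call:
arm_command([
  {"grip": 0, "linear": [0, 2, 0], "delta_rot": [0, 0, 0]},
  {"grip": 0, "linear": [0, 3, 0], "delta_rot": [0, 0, 0]},
  {"grip": 0, "linear": [0, 3, 0], "delta_rot": [0, 0, 0]},
])

```text
time_s: 4.3
tool_pos: [592.9, -206.5, 36.7]
ee_rot: [-90.2, -0.0, -78.3]
ft_force: [-3.6, 0.2, 12.1]
finger_gap: 0.005
```

```bash
python3 - <<'E'
from h import *
s=sense(); print(s['tool_pos'],s['ft_force'])
im=save('side','s3.png')
save(0,'s3z.png',cv2.resize(im[170:290,180:380],None,fx=4,fy=4,interpolation=cv2.INTER_CUBIC))
E
```

```text
[ 592.90651539 -206.54683936   36.66190901] [-3.62419647  0.24218353 12.11617822]
```

View pics/s3z.png

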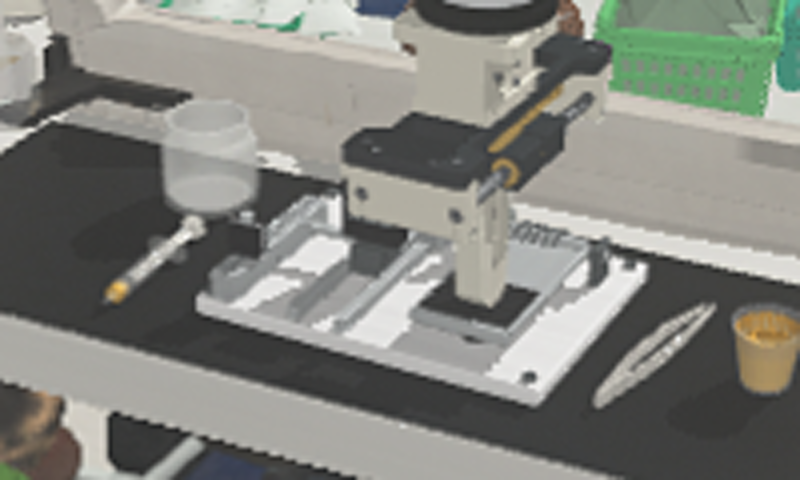

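The treadle looks level, with the fingers on the pad at about (480,300). The force is about 11 N, above the 9 N stop value. I'll press slightly further and hold to confirm.

Call:
arm_command([
  {"grip": 0, "linear": [0, 2, 0], "delta_rot": [0, 0, 0]},
  {"grip": 0, "linear": [0, 2, 0], "delta_rot": [0, 0, 0]},
  {"grip": 0, "linear": [0, 2, 0], "delta_rot": [0, 0, 0]},
])

```text
time_s: 4.72
tool_pos: [592.9, -206.6, 36.2]
ee_rot: [-90.2, -0.1, -78.3]
ft_force: [-5.0, 1.0, 23.0]
finger_gap: 0.005
```

It's firmly on the stop: 23 N and only 0.5 mm further. Lifting now.

Call:
arm_command([
  {"grip": 0, "linear": [0, -8, 0], "delta_rot": [0, 0, 0]},
  {"grip": 0, "linear": [0, -25, 0], "delta_rot": [0, 0, 0]},
  {"grip": 0, "linear": [0, -45, 0], "delta_rot": [0, 0, 0]},
  {"grip": 30, "linear": [0, -75, 0], "delta_rot": [0, 0, 0]},
  {"grip": 50, "linear": [0, -100, 0], "delta_rot": [0, 0, 0]},
  {"grip": 50, "linear": [0, -105, 0], "delta_rot": [0, 0, 0]},
  {"grip": 50, "linear": [0, -105, 0], "delta_rot": [0, 0, 0]},
])

```text
time_s: 5.6
tool_pos: [592.8, -206.5, 141.1]
ee_rot: [-90.2, -0.1, -78.3]
ft_force: [0.6, 0.2, 0.0]
finger_gap: 0.384
```

```bash
python3 - <<'E'
from h import *
s=sense(); print(s['tool_pos'],s['ee_rot'],s['ft_force'],s['finger_gap'])
c=get_calibration('wrist'); im=save('wrist','w2.png'); np.savez('pics/w2.npz',im=im,rvec=c['rvec'],tvec=c['tvec'])
im=save('side','s4.png')
save(0,'s4z.png',cv2.resize(im[150:290,180:380],None,fx=4,fy=4,interpolation=cv2.INTER_CUBIC))
E
```

```text
[ 592.79857242 -206.52327376  141.06670849] [-90.2117052   -0.09573799 -78.32480555] [6.44988901e-01 2.18166098e-01 3.41694897e-04] 0.38435267602609685
```

View pics/w2.png

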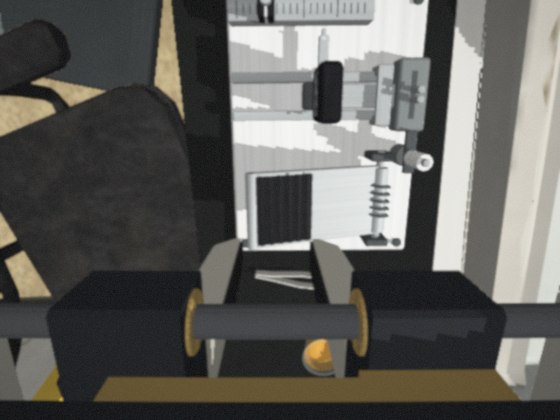

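View pics/s4z.png

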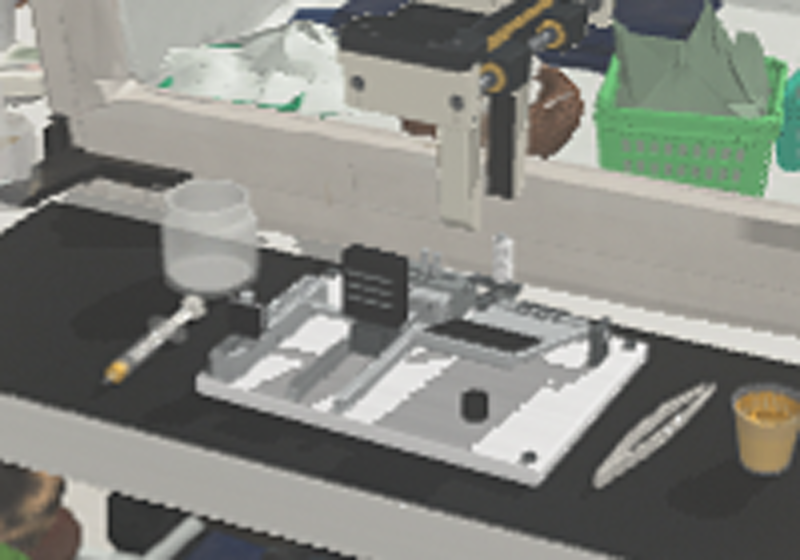

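The treadle is up again, the handle is home and the bystanders haven't moved. Before the grasp I'll check how close the gripper body would come to the hood sill.

```bash
python3 - <<'E'
from h import *
z=np.load('pics/w2.npz');im=z['im'];w=wcal('pics/w2.npz')
save(0,'w2r.png',cv2.resize(im[0:260,400:560],None,fx=3,fy=2.3,interpolation=cv2.INTER_CUBIC))
g=cv2.cvtColor(im,cv2.COLOR_RGB2GRAY).astype(int)
for r in (60,100,150,200): print(r,[(c,g[r,c]) for c in range(425,555,5)])
a=im[40:140,280:400]; save(0,'w2h.png',cv2.resize(a,None,fx=6,fy=6,interpolation=cv2.INTER_CUBIC))
E
```

```text
60 [(425, np.int64(137)), (430, np.int64(80)), (435, np.int64(36)), (440, np.int64(36)), (445, np.int64(35)), (450, np.int64(53)), (455, np.int64(226)), (460, np.int64(225)), (465, np.int64(225)), (470, np.int64(224)), (475, np.int64(224)), (480, np.int64(222)), (485, np.int64(96)), (490, np.int64(98)), (495, np.int64(98)), (500, np.int64(96)), (505, np.int64(95)), (510, np.int64(94)), (515, np.int64(96)), (520, np.int64(97)), (525, np.int64(176)), (530, np.int64(196)), (535, np.int64(205)), (540, np.int64(203)), (545, np.int64(202)), (550, np.int64(201))]
100 [(425, np.int64(135)), (430, np.int64(39)), (435, np.int64(35)), (440, np.int64(41)), (445, np.int64(36)), (450, np.int64(223)), (455, np.int64(227)), (460, np.int64(229)), (465, np.int64(227)), (470, np.int64(227)), (475, np.int64(227)), (480, np.int64(96)), (485, np.int64(96)), (490, np.int64(97)), (495, np.int64(95)), (500, np.int64(100)), (505, np.int64(98)), (510, np.int64(95)), (515, np.int64(101)), (520, np.int64(191)), (525, np.int64(204)), (530, np.int64(208)), (535, np.int64(203)), (540, np.int64(204)), (545, np.int64
[... 469 characters left out ...]
25, np.int64(207)), (530, np.int64(208)), (535, np.int64(207)), (540, np.int64(215)), (545, np.int64(211)), (550, np.int64(176))]
200 [(425, np.int64(37)), (430, np.int64(36)), (435, np.int64(36)), (440, np.int64(217)), (445, np.int64(230)), (450, np.int64(229)), (455, np.int64(230)), (460, np.int64(231)), (465, np.int64(226)), (470, np.int64(166)), (475, np.int64(98)), (480, np.int64(96)), (485, np.int64(100)), (490, np.int64(101)), (495, np.int64(97)), (500, np.int64(101)), (505, np.int64(153)), (510, np.int64(209)), (515, np.int64(210)), (520, np.int64(209)), (525, np.int64(207)), (530, np.int64(209)), (535, np.int64(221)), (540, np.int64(177)), (545, np.int64(176)), (550, np.int64(176))]
```

View pics/w2r.png

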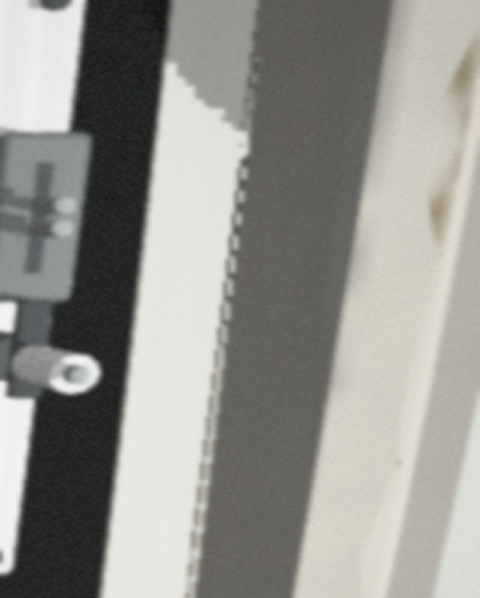

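View pics/w2h.png

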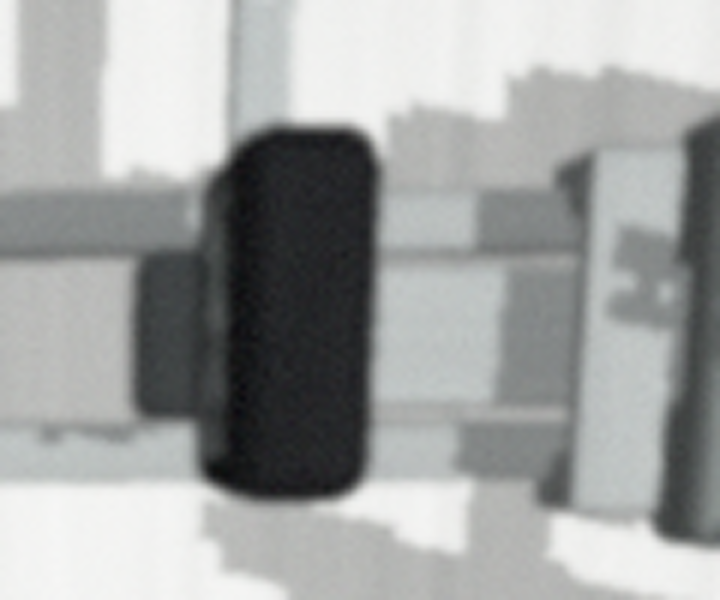

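```bash
python3 - <<'E'
from h import *
w=wcal('pics/w2.npz');n=np.array([.934,.356])
for r,a,b in [(60,483,524),(100,478,518),(150,474,513),(200,470,506)]:
    P=plane(w,a,r,0);print(P.round(1),'n',(n@P[:2]).round(1),'| B at z=0,40,80,120:',[(plane(w,b,r,z)[:2]@n).round(1) for z in (0,40,80,120)])
P=plane(w,330.8,91.8,80); print('handle',P, sp(P,np.array([622.8,-142.2]),12.14))
cs=cal('side'); im=cv2.imread('pics/s4.png')
# trace column up from bench through sill at y approx -100
for z in (0,10,20,30,40,60,80,100,120,150):
    for off in (650,):
        t=np.array([.356,-.934]); Q=n*off+t*( -(-110) ) # point along sill
        u=proj(cs,[Q[0]-0,Q[1],z]); print(z,u.round(1),im[int(round(u[1])),int(round(u[0]))])
print(Q)
E
```

```text
[744.1 -54.3   0. ] n 675.6 | B at z=0,40,80,120: [np.float64(711.0), np.float64(682.7), np.float64(654.4), np.float64(626.1)]
[751.6 -86.5   0. ] n 671.2 | B at z=0,40,80,120: [np.float64(706.7), np.float64(679.0), np.float64(651.2), np.float64(623.5)]
[ 763.8 -129.     0. ] n 667.5 | B at z=0,40,80,120: [np.float64(703.5), np.float64(676.1), np.float64(648.8), np.float64(621.5)]
[ 777.2 -175.1    0. ] n 663.6 | B at z=0,40,80,120: [np.float64(698.2), np.float64(671.5), np.float64(644.9), np.float64(618.3)]
handle [ 610.57733845 -113.43287969   80.        ] [-5.89956398 30.69423091]
0 [214.5 208.4] [55 57 58]
10 [214.3 205. ] [50 51 51]
20 [214.1 201.7] [146 151 151]
30 [213.8 198.3] [158 166 170]
40 [213.6 194.9] [57 58 58]
60 [213.2 188.1] [154 162 166]
80 [212.7 181.2] [154 162 166]
100 [212.3 174.1] [191 202 209]
120 [211.8 167. ] [169 175 175]
150 [211.1 156.2] [176 183 180]
[646.26 128.66]
```

The sill is about 40 mm beyond where the gripper body would reach, so the path is clear. I'll move above the handle at height first.

Call:
arm_command([
  {"grip": 50, "linear": [-12, 0, 5], "delta_rot": [0, -0.008, 0]},
  {"grip": 50, "linear": [-40, 0, 17], "delta_rot": [0, -0.008, 0]},
  {"grip": 50, "linear": [-68, 0, 28], "delta_rot": [0, -0.008, 0]},
  {"grip": 50, "linear": [-83, 15, 35], "delta_rot": [0, -0.008, 0]},
  {"grip": 50, "linear": [-87.5, 30, 36.5], "delta_rot": [0, -0.008, 0]},
  {"grip": 50, "linear": [-87.5, 40, 36.5], "delta_rot": [0, -0.008, 0]},
  {"grip": 50, "linear": [-87.5, 40, 36.5], "delta_rot": [0, -0.008, 0]},
])

```text
time_s: 6.58
tool_pos: [609.4, -114.4, 98.5]
ee_rot: [-90.4, -0.0, -77.9]
ft_force: [0.5, 0.1, -0.1]
finger_gap: 0.536
```

```bash
python3 - <<'E'
from h import *
s=sense(); print(s['tool_pos'],s['ee_rot'],s['ft_force'],s['finger_gap']*93, sp(s['tool_pos'],np.array([622.8,-142.2]),12.14))
im=save('side','s5.png')
save(0,'s5z.png',cv2.resize(im[130:280,180:380],None,fx=4,fy=4,interpolation=cv2.INTER_CUBIC))
E
```

```text
[ 609.40920273 -114.44942263   98.51025298] [-9.04183002e+01 -3.65673424e-02 -7.79202840e+01] [ 0.45441343  0.08420746 -0.11023395] 49.87947411546852 [-7.25535641 29.94608154]
```

View pics/s5z.png

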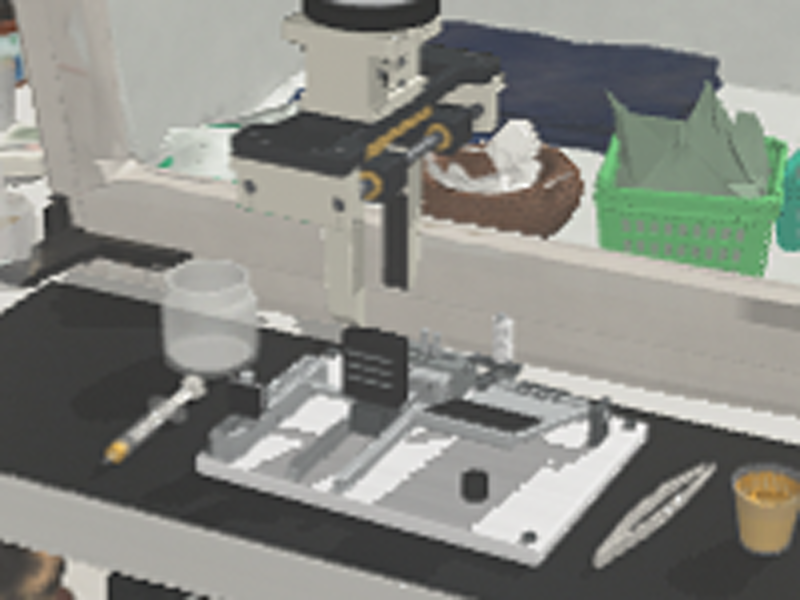

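```bash
python3 - <<'E'
from h import *
c=cal('side')
for P in [(609.4,-114.4,98.5),(610.6,-113.4,80),(610.6-33*.978,-113.4-33*.21,98.5),(610.6+33*.978,-113.4+33*.21,98.5)]:
    u=proj(c,P); print(P,u.round(1),((u-[180,130])*4).round())
E
```

```text
(609.4, -114.4, 98.5) [273.1 205. ] [373. 300.]
(610.6, -113.4, 80) [273.2 211.9] [373. 327.]
(578.326, -120.33000000000001, 98.5) [266.1 210.3] [344. 321.]
(642.874, -106.47, 98.5) [279.9 199.3] [400. 277.]
```

The front finger shows at about (345,320) and the back one at about (397,285), straddling the handle as the projection predicts. Descending.

Call:
arm_command([
  {"grip": 50, "linear": [-1, 12, 2], "delta_rot": [0.007, 0, 0]},
  {"grip": 50, "linear": [-1, 28, 2], "delta_rot": [0.007, 0, 0]},
  {"grip": 50, "linear": [-1, 43, 2], "delta_rot": [0.007, 0, 0]},
  {"grip": 50, "linear": [-1, 52, 2], "delta_rot": [0.007, 0, 0]},
  {"grip": 50, "linear": [-1, 54, 2], "delta_rot": [0.007, 0, 0]},
  {"grip": 50, "linear": [-1, 54, 2], "delta_rot": [0.007, 0, 0]},
])

```text
time_s: 7.38
tool_pos: [611.4, -113.0, 45.2]
ee_rot: [-90.0, -0.0, -77.9]
ft_force: [0.3, -0.4, 0.2]
finger_gap: 0.54
```

```bash
python3 - <<'E'
from h import *
s=sense(); print(s['tool_pos'],s['ee_rot'],s['ft_force'],s['finger_gap']*93, sp(s['tool_pos'],np.array([622.8,-142.2]),12.14))
im=save('wrist','w3.png')
E
```

```text
[ 611.40810265 -113.01496347   45.21974403] [-8.99516647e+01 -4.74884563e-02 -7.79183317e+01] [ 0.27600769 -0.40780245  0.18734866] 50.25273706235855 [-4.99949019 30.92809047]
```

View pics/w3.png

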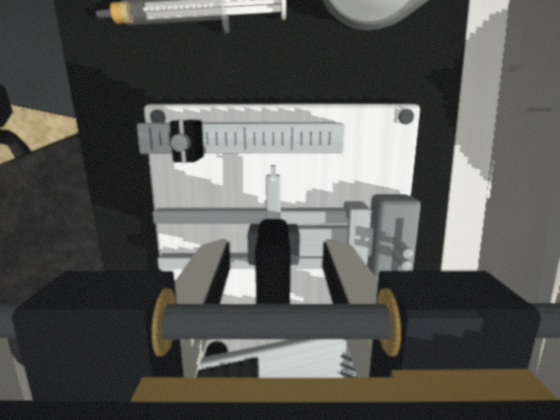

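The handle, at about (273,260), sits centred between the fingers with no contact. I can see the marker at (183,140) and the pointer tip at (273,168). Closing the grip.

Call:
arm_command([
  {"grip": 30, "linear": [0, 0, 0], "delta_rot": [0, 0, 0]},
  {"grip": 15, "linear": [0, 0, 0], "delta_rot": [0, 0, 0]},
  {"grip": 5, "linear": [0, 0, 0], "delta_rot": [0, 0, 0]},
  {"grip": 0, "linear": [0, 0, 0], "delta_rot": [0, 0, 0]},
  {"grip": 0, "linear": [0, 0, 0], "delta_rot": [0, 0, 0]},
  {"grip": 0, "linear": [0, 0, 0], "delta_rot": [0, 0, 0]},
  {"grip": 0, "linear": [0, 0, 0], "delta_rot": [0, 0, 0]},
])

```text
time_s: 8.3
tool_pos: [610.1, -113.5, 45.5]
ee_rot: [-90.1, -0.1, -77.9]
ft_force: [-5.7, -1.1, 5.7]
finger_gap: 0.171
```

```bash
cat > meas.py <<'E'
from h import *
import sys
s=sense(); print(s['tool_pos'],s['ee_rot'],s['ft_force'],s['finger_gap']*93, sp(s['tool_pos'],np.array([622.8,-142.2]),12.14))
c=get_calibration('wrist'); f='pics/'+sys.argv[1]; im=save('wrist',f+'.png'.replace('pics/','')) if 0 else get_image('wrist')
np.savez(f+'.npz',im=im,rvec=c['rvec'],tvec=c['tvec'])
save(0,sys.argv[1]+'z.png',cv2.resize(im[90:240,110:310],None,fx=4,fy=4,interpolation=cv2.INTER_CUBIC))
E
python3 meas.py w4
```

```text
[ 610.05569794 -113.50547588   45.46110312] [-9.00794107e+01 -6.80662897e-02 -7.79368244e+01] [-5.71256094 -1.11513221  5.73470066] 15.880061151555752 [-6.42480593 30.7329598 ]
```

View pics/w4z.png

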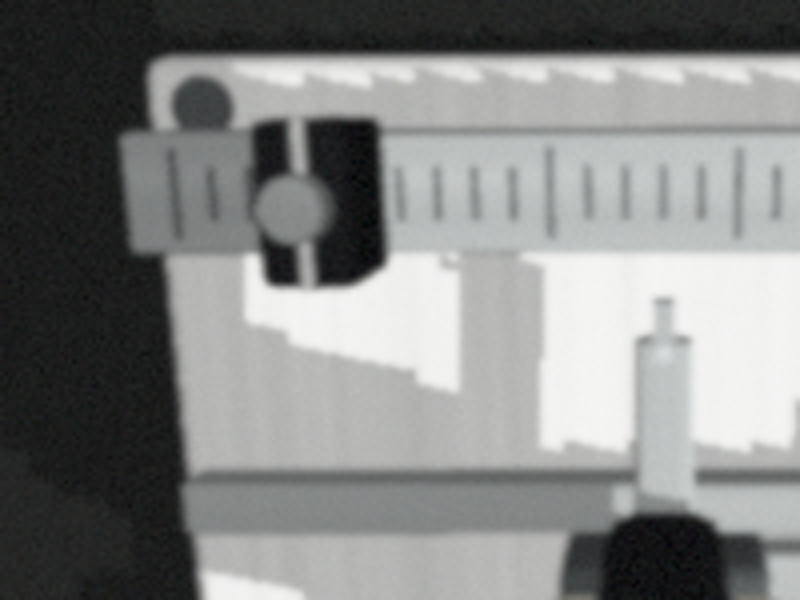

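```bash
python3 - <<'E'
from h import *
w=wcal('pics/w4.npz');o=np.array([622.8,-142.2])
for n,p,z in [('line bottom',(309,284),32),('line top near',(307,243),52),('line top far',(295,120),52),('tip',(664,300),37),('ptr',(664,340),37),('corner FL',(150,60),14)]:
    P=plane(w,p[0]/4+110,p[1]/4+90,z);print(n,P.round(1),sp(P,o,12.14).round(1))
E
```

```text
line bottom [553.3 -75.2  32. ] [-53.9  80.1]
line top near [557.  -66.4  52. ] [-48.4  87.9]
line top far [553.6 -52.5  52. ] [-48.8 102.2]
tip [600.8 -66.5  37. ] [-5.6 78.6]
ptr [601.9 -71.8  37. ] [-5.6 73.3]
corner FL [522.2 -51.6  14. ] [-79.2 109.7]
```

```bash
python3 - <<'E'
from h import *
w=wcal('pics/w4.npz');o=np.array([622.8,-142.2])
for n,p,z in [('line top near',(310,286),52),('line top far',(295,120),52),('screw',(293,209),56),('screw base',(305,209),52),('right face bot',(383,262),32),('right face bot far',(379,125),32)]:
    P=plane(w,p[0]/4+110,p[1]/4+90,z);print(n,P.round(1),sp(P,o,12.14).round(1))
E
```

```text
line top near [558.1 -71.5  52. ] [-48.4  82.7]
line top far [553.6 -52.5  52. ] [-48.8 102.2]
screw [555.8 -62.2  56. ] [-48.7  92.3]
screw base [556.2 -62.5  52. ] [-48.3  91.9]
right face bot [562.7 -70.2  32. ] [-43.6  83.1]
right face bot far [559.4 -52.5  32. ] [-43.1 101.1]
```

The pointer tip is at x=-5.6 and the mark's middle at x≈-48.9, so about 43.3 mm to pull. Drawing most of the way, then re-measuring.

Call:
arm_command([
  {"grip": 0, "linear": [0, 0, -3], "delta_rot": [0, 0, 0]},
  {"grip": 0, "linear": [0, 0, -8], "delta_rot": [0, 0, 0]},
  {"grip": 0, "linear": [0, 0, -14], "delta_rot": [0, 0, 0]},
  {"grip": 0, "linear": [0, 0, -20], "delta_rot": [0, 0, 0]},
  {"grip": 0, "linear": [0, 0, -26], "delta_rot": [0, 0, 0]},
  {"grip": 0, "linear": [0, 0, -32], "delta_rot": [0, 0, 0]},
  {"grip": 0, "linear": [0, 0, -37], "delta_rot": [0, 0, 0]},
  {"grip": 0, "linear": [0, 0, -41], "delta_rot": [0, 0, 0]},
  {"grip": 0, "linear": [0, 0, -43], "delta_rot": [0, 0, 0]},
  {"grip": 0, "linear": [0, 0, -43], "delta_rot": [0, 0, 0]},
  {"grip": 0, "linear": [0, 0, -43], "delta_rot": [0, 0, 0]},
])

```text
time_s: 9.72
tool_pos: [570.9, -121.9, 45.5]
ee_rot: [-89.8, -0.1, -77.9]
ft_force: [8.6, 0.9, -8.8]
finger_gap: 0.174
```

```bash
sed -i 's/im\[90:240,110:310\]/im[90:240,170:370]/' meas.py; python3 meas.py w5
```

```text
[ 570.85403081 -121.9130552    45.498202  ] [-8.97884716e+01 -5.93660744e-02 -7.79029263e+01] [ 8.62644241  0.9262053  -8.80542086] 16.18536302164077 [-46.51791619  30.75755709]
```

View pics/w5z.png

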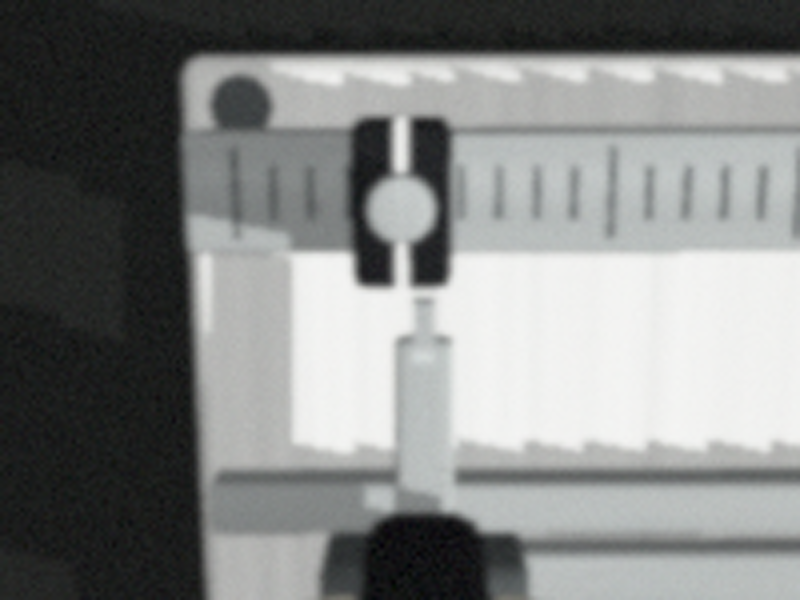

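```bash
python3 - <<'E'
from h import *
w=wcal('pics/w5.npz');o=np.array([622.8,-142.2])
for n,p,z in [('line top near',(402,284),52),('line top far',(402,118),52),('tip',(425,300),37),('ptr',(425,345),37),('L near',(357,280),52),('R near',(447,280),52)]:
    P=plane(w,p[0]/4+170,p[1]/4+90,z);print(n,P.round(1),sp(P,o,12.14).round(1))
E
```

```text
line top near [558.  -71.3  52. ] [-48.4  82.9]
line top far [554.  -52.3  52. ] [-48.3 102.3]
tip [561.7 -74.9  37. ] [-45.6  78.6]
ptr [563.  -80.8  37. ] [-45.6  72.6]
L near [552.6 -72.   52. ] [-53.9  83.4]
R near [563.2 -69.7  52. ] [-43.   83.4]
```

Call:
arm_command([
  {"grip": 0, "linear": [0, 0, -2], "delta_rot": [0, 0, 0]},
  {"grip": 0, "linear": [0, 0, -4], "delta_rot": [0, 0, 0]},
  {"grip": 0, "linear": [0, 0, -5], "delta_rot": [0, 0, 0]},
  {"grip": 0, "linear": [0, 0, -5], "delta_rot": [0, 0, 0]},
])

```text
time_s: 10.28
tool_pos: [568.7, -122.4, 45.5]
ee_rot: [-89.5, -0.1, -77.9]
ft_force: [10.0, -0.9, -7.5]
finger_gap: 0.173
```

```bash
python3 meas.py w6
```

```text
[ 568.65165763 -122.39108692   45.48290139] [-8.95213811e+01 -5.25758400e-02 -7.78714573e+01] [ 9.9623245  -0.86367534 -7.53207447] 16.123557126686052 [-48.77156755  30.75337732]
```

View pics/w6z.png

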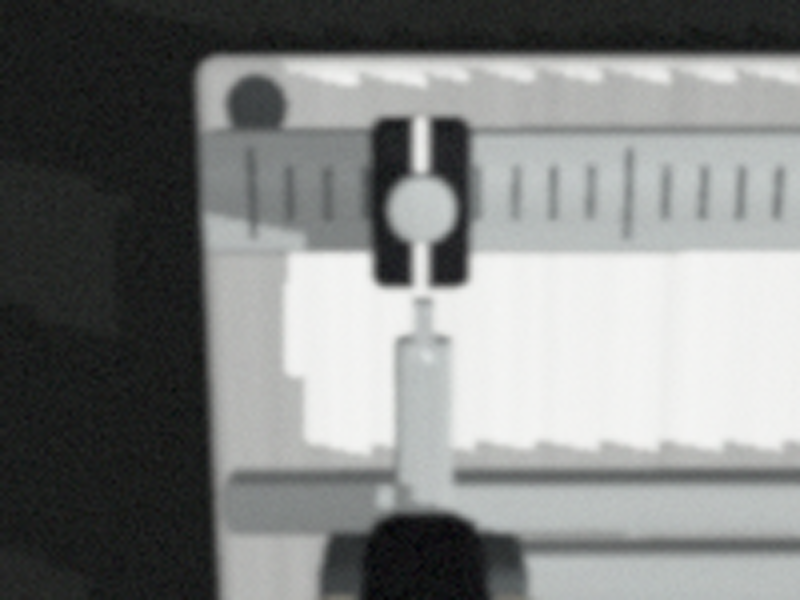

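The pointer at (424,300) is in line with the marker's bright line at (421,284). I'll hold against the spring, offsetting the target by the load deflection, and check that it's steady.

Call:
arm_command([
  {"grip": 0, "linear": [0, 0, -3], "delta_rot": [0, 0, 0]},
  {"grip": 0, "linear": [0, 0, -3], "delta_rot": [0, 0, 0]},
  {"grip": 0, "linear": [0, 0, -3], "delta_rot": [0, 0, 0]},
  {"grip": 0, "linear": [0, 0, -3], "delta_rot": [0, 0, 0]},
  {"grip": 0, "linear": [0, 0, -3], "delta_rot": [0, 0, 0]},
  {"grip": 0, "linear": [0, 0, -3], "delta_rot": [0, 0, 0]},
])

```text
time_s: 11.08
tool_pos: [568.4, -122.5, 45.5]
ee_rot: [-89.3, -0.0, -77.8]
ft_force: [8.2, 1.0, -8.3]
finger_gap: 0.172
```

```bash
python3 meas.py w7; python3 - <<'E'
from h import *
for i in range(4): 
    get_image('wrist')
s=sense();print(s['time_s'],s['tool_pos'],abs(s['joint_vel']).max(),s['finger_gap']*93)
im=save('side','s8.png'); save(0,'s8z.png',cv2.resize(im[130:280,180:400],None,fx=3.6,fy=3.6,interpolation=cv2.INTER_CUBIC))
E
```

```text
[ 568.35754495 -122.46192001   45.47054849] [-8.92688009e+01 -4.61964771e-02 -7.78405728e+01] [ 8.16837355  0.95482133 -8.31953049] 15.992089065615769 [-49.07399917  30.74598053]
11.325 [ 568.35857569 -122.4494302    45.48016825] 0.0885537894484751 16.03744018457165
```

View pics/w7z.png

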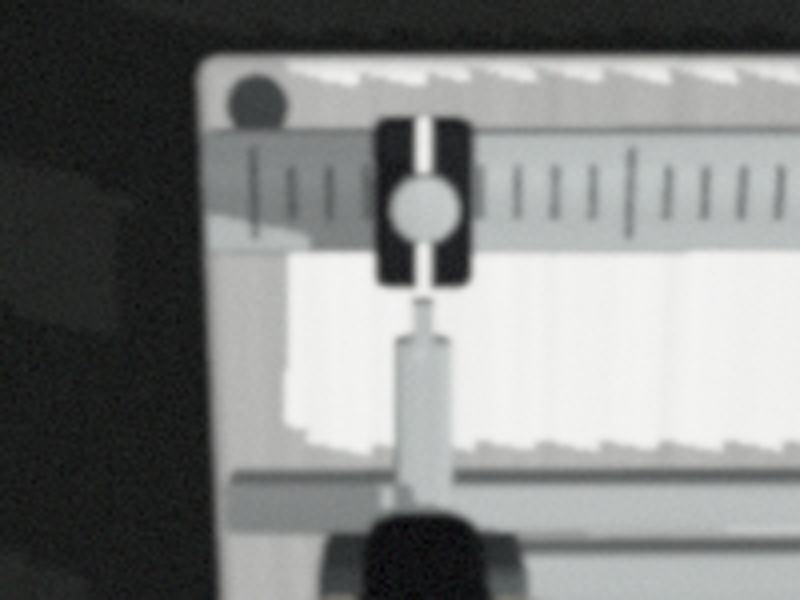

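View pics/s8z.png

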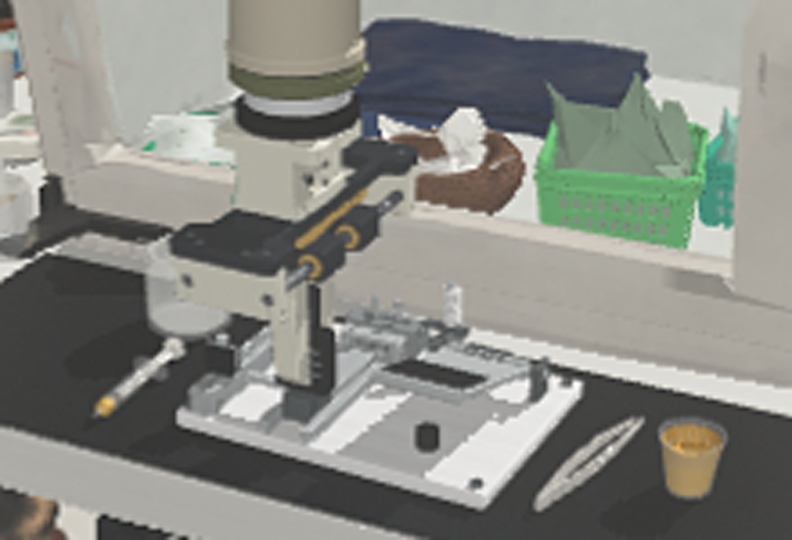

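The tip at (423,300) and the marker line at (424,284) are level to within half a millimetre. The handle is held still, the treadle is up and the bystanders are in place. Handing in.

```bash
python3 - <<'E'
from h import *
print(finish_job()); s=sense(); print(s['time_s'],s['tool_pos'],s['finger_gap']*93,s['ft_force'])
E
```

```text
the job is handed in; nothing more can be done
None
the job is handed in; nothing more can be done
```

The job is handed in, at about 11.4 s on the robot's clock, with the gripper still holding the handle at the mark; no verdict is reported.

- **Treadle:** With the slide home, I pressed the treadle with closed fingers down to its stop, where the force reached 23 N with almost no further travel. I then let it up, and a picture showed it raised with the handle still home.
- **Pull:** I gripped the handle front and back, at an opening of about 16 mm, and drew the slide out about 43 mm.

**Last checks:**
- In the wrist view the pointer tip was level with the marker's middle line to within about half a millimetre.
- Over the last 0.25 s the tool moved by about 0.01 mm, with joint speeds below 0.1 degrees/s.
- The wrist felt about 8 N along the pull.
- The side picture showed the treadle up and nothing round the spreader visibly moved; the jar was partly hidden behind the gripper.

**Disagreements:** My first rough estimate of the spreader's position, from the two fixed cameras, was about 5 mm off the wrist camera in each direction. I used the wrist values, which matched the known plate size to within 2 mm. The sensor also showed a steady vertical force of about 8 N while holding the handle, which I left alone. I did not read the grip force directly, so the contact is inferred from the finger opening and the spring load.

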